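# Feed a collet rack past a sprung drop gate

### The arm

A 7-joint arm with a two-finger parallel gripper is mounted at the origin on the work surface. World frame = base frame: x ahead of the robot, y to its left, z up, the work surface at z = 0. Lengths are in m, angles in rad, forces in N, time in s.
With the tool pointing down it reaches from about 0.35 to 0.9 m from the base axis. Payload 7.2 kg.
Tool frame: the origin (TCP) lies at the very end of the fingers, on their centre line; the grasp point (between the pads) lies 19 mm behind it; z points along the fingers, x is the direction in which the jaws open and shut, and the axes are right-handed (so a half turn about z gives the same grasp; the last joint's range is limited). The gripper opens to 88 mm and grips with 3 to 60 N. Pads are 20 mm wide; open, the fingers measure 115 mm over their backs; the gripper's body (75 mm by 178 mm) begins 61 mm behind the grasp point.
Start: joints at [1.155, 0.411, -0.013, 1.596, 0.006, 1.134, -0.082], TCP at [0.213, -0.588, 0.223] pointing down, gripper open.
Joint ranges: [-2.95, 2.95], [-0.29, 1.99], [-1.47, 1.44], [0.14, 2.54], [-1.03, 4.17], [0.13, 1.85], [-2.86, 2.86]. Speed limits (rad/s): [2.39, 2.39, 3.01, 3.01, 3.14, 3.14, 3.14].

### API

Orientations are given as a rotation vector (axis times angle).
In Python, from bench import env gives the robot as it stands. Calls block until the motion is done:
- env.move_to(position, orientation): joint-space move of the TCP to a pose.
- env.move_l(position, ori=None, velocity=0.15, contact_N=None): straight line of the TCP; ori=None keeps the orientation; velocity is the mean speed in m/s. With contact_N (N) it stops when the force on the tool has changed by that much, and returns True; else False.
- env.move_joints(angles): joint-space move.
- env.grip(opening, grip_force=None): finger opening in m; grip_force is the grip in N (None keeps the last); returns when the fingers have stopped.
- env.pause(seconds).
- env.solve_ik(position, orientation): joint angles nearest the present ones, or None.
- env.read_state(): the state.
- env.get_image(name): name is "scene" or "side" or "wrist"; returns a dict with "image" (480x640x3 uint8, red, green, blue), "mtx" (3x3 intrinsics, pixels), "extrinsics" (4x4, takes a point from camera to world coordinates). Camera axes: x right, y up, looking along -z (the intrinsics and any distortion apply to the point x, -y, -z); pixel columns grow to the right and rows downward; lengths in m; the calibration is good to about 2 mm. A picture is of the moment at which its call begins. There is no depth.
A pose or a line that the arm cannot do raises env.PlanningError and nothing moves.
- env.hand_in(): hands the job in, once; it reports no verdict.
Trained networks look in the newest picture that a camera, given by its name, has taken for a name from the list of things; names that differ only in an ending like _2 or _b are one class to them, and where a whole thing is asked for, a point or a joint stands for the part that bears it (a point fixed in the world has none). Each returns a list of dicts, best first, with "p" (0 to 1); they miss things now and then, are a little off and sometimes report something else, mostly with a low value. They report only what shows in the picture. A call takes as long as a camera call.
- env.find_in(target, camera): "position" ([column, row] in pixels, amid what is visible of it).
- env.place_of(target, camera): "position" ([column, row] in pixels: a listed point, or the origin of a listed thing).
The state is a dict: "time": time; "joint_pos": joint angles; "qd": joint speeds; "effort": joint torques, N m; "position": TCP position; "tcp_rot": TCP orientation; "contact_force": force on the tool from outside, world axes, zero at the start; "wrist_torque": the same for the moment, N m; "opening": finger opening in m.
Only numpy, scipy, OpenCV 4.12 (cv2) and the standard library are available. Lean on these libraries where they do the work, as an engineer would, in place of code of your own. Each camera call takes 0.05 s, during which the arm holds its last target.

### The job

Load the blue collet rack into the feed chute of the router: press the red tread of the hinged gate down with one fingertip before the rack reaches it, and keep it held down while you push the rack along the chute with the other finger, past the gate and fully home against the black end stop. Then take the hand away so that the gate springs up shut behind the rack. Only push the rack, never lift or tip it, and leave the loose things around the chute where they are.

Things in the scene. Friction and masses are not known exactly. Their poses are not given: they have to be found in the camera images.
- chute: Aluminium feed chute, fixed, on a dark base plate 330 x 196 x 6 mm. Origin: on the bench under the gate bar, on the chute's centreline; +x is the feed direction, z up. Places below are in this frame. Floor 30 mm above the bench, x = -200 to +130 mm, inner width 64, open at the rear and on top; side walls 6 thick, tops 50 mm above the bench. The gate bar crosses at x = -5 to +5 in a 20 mm gap.
- stop_face (a point): Middle of the lower edge of the black end stop's inner face, on the chute floor, at x = +117 mm of the chute's frame. The stop is 78 mm wide and 34 mm high. The rack's front face rests on it when fully home.
- rack: Loose blue rack, block 100 mm long (x, along the feed) x 60 wide x 28 high with six round metal collets on top (44 mm high in all), 0.35 to 0.7 kg. Origin: centre of its underside, 30 mm above the bench when on the chute floor. Starts before the gate, centre at x = -70 to -105 mm in the chute's frame; fully home its centre is at x = +67, its rear face 12 mm beyond the gate bar.
- gate (a joint): Angle of the red drop gate, rad. 0: sprung up, shut; the bar stands 7 to 17 mm above the chute floor and blocks the rack. Grows as the tread is pressed down. From 0.145 the bar is wholly below the floor; 0.17: tread level, its top 40 mm above the bench; 0.22: its stop, tread top 32 mm above the bench. 4 to 7 N on the tread, anywhere along it, holds it down; let go, it springs up.
- gate_hinge (a point): Hinge axis of the gate, a level pin along the feed at y = +90 mm, 27 mm above the bench, on the other side of the chute from the tread; brackets to y = 80 to 102, 42 mm high.
- gate_tread (a point): Centre of the top of the red ribbed tread (one piece with the gate bar), beside the chute on its -y side: 220 mm long along the feed (x = -195 to +25 mm in the chute's frame), 36 wide; pressed level it spans y = -50 to -86. At rest this point is about 66 mm above the bench and the tread tilts up 0.17 rad away from the chute. Moves with the gate.
- spare_nut: Spare steel collet nut, 34 mm across, 22 high, standing on the chute's base plate beside the downstream end (-y side). Leave alone. Origin: centre of underside.
- brass_slug: Brass slug, 22 mm across, 24 high, on the base plate on the chute's +y side. Leave alone. Origin: centre of underside.
- alu_offcut: Aluminium offcut 50 x 30 x 20 mm on the bench beyond the chute. Leave alone. Origin: centre of underside.
- oil: Yellow bottle, 48 mm across, 120 high, beyond the chute. Leave alone. Origin: centre of underside.
- wax_jar: White jar, 56 mm across, 60 high, beyond the chute. Leave alone. Origin: centre of underside.
- screw_cup: Steel cup, 60 mm across, 60 high, beyond the chute. Leave alone. Origin: centre of underside.
- spanner: Spanner lying on the bench left of the chute. Leave alone. Origin: underside, near its middle.
- brush: Brush lying on the bench right of the chute. Leave alone. Origin: underside, near its middle.

How it is judged:
By the outcome, as a careful person would: the job done as asked, in the order asked, and still so for the second after the job is handed in, with the robot touching nothing.
It also fails if it takes over 51 s, if anything falls off the work surface, if the arm or the gripper's body presses on something with over 40 N, if the wrist force passes 120 N, or if a joint passes its speed limit or range.

## Working session

There is one attempt and no reset: what is moved stays moved. The work goes in short steps, each a Python script; the robot and the scene stay as the last script left them, time stands still between calls to the robot, and variables do not carry over. Pictures are saved under pics/ and viewed, and the job is handed in when it is done.

```bash
ls; mkdir -p pics; python3 - <<'E'
from bench import env
import cv2
s=env.read_state(); print(s['time'],s['position'],s['tcp_rot'],s['opening'],s['contact_force'])
for c in ['scene','side','wrist']:
    d=env.get_image(c); cv2.imwrite(f'pics/{c}0.png',d['image'][:,:,::-1])
    print(c,d['mtx'].tolist(),d['extrinsics'].round(4).tolist(), [k for k in d])
    for t in ['stop_face','gate_tread','gate_hinge','rack','chute','spare_nut','brass_slug']:
        r=env.place_of(t,c); print(t,[( [round(v) for v in x['position']],round(x['p'],2)) for x in r[:2]])
E
```

```text
pics
0.0 [ 0.21281578 -0.58712521  0.22182237] [-2.57164720e+00  1.80308445e+00  2.10706068e-03] 0.08783594326884947 [ 0.3591466  -0.04955804 -0.54261662]
scene [[541.603637350569, 0.0, 322.1685038747638], [0.0, 541.603637350569, 242.5790882852698], [0.0, 0.0, 1.0]] [[-0.7191, -0.4927, 0.49, 1.1584], [0.6949, -0.5048, 0.5122, 0.6007], [-0.005, 0.7088, 0.7054, 0.9095], [0.0, 0.0, 0.0, 1.0]] ['image', 'mtx', 'extrinsics']
stop_face [([404, 292], 0.67)]
gate_tread [([309, 266], 0.59), ([203, 263], 0.37)]
gate_hinge [([382, 321], 0.66)]
rack [([323, 256], 0.57)]
chute [([354, 282], 0.82), ([242, 168], 0.48)]
spare_nut [([382, 316], 0.78)]
brass_slug [([349, 246], 0.52)]
side [[451.3545185915119, 0.0, 327.0407596208033], [0.0, 451.3545185915119, 239.04550260554595], [0.0, 0.0, 1.0]] [[-0.9391, 0.2314, -0.2539, 0.3017], [-0.3435, -0.6426, 0.6849, 0.7865], [-0.0047, 0.7304, 0.683, 0.828], [0.0, 0.0, 0.0, 1.0]] ['image', 'mtx', 'extrinsics']
stop_face [([234, 287], 0.62), ([326, 304], 0.57)]
gate_tread [([309, 230], 0.9)]
gate_hinge [([366, 273], 0.65), ([407, 170], 0.45)]
rack [([332, 241], 0.69)]
chute [([330, 275], 0.63), ([233, 288], 0.52)]
spare_nut [([298, 304], 0.44)]
brass_slug [([364, 257], 0.67), ([333, 244], 0.58)]
wrist [[342.3659828254738, 0.0, 312.66102087650853], [0.0, 342.3659828254738, 237.56582377241364], [0.0, 0.0, 1.0]] [[0.3392, 0.8969, 0.2838, 0.2907], [-0.9407, 0.3235, 0.1021, -0.559], [-0.0002, -0.3016, 0.9534, 0.3835], [0.0, 0.0, 0.0, 1.0]] ['image', 'mtx', 'extrinsics']
stop_face []
gate_tread []
gate_hinge []
rack []
chute []
spare_nut []
brass_slug []
```

View pics/scene0.png

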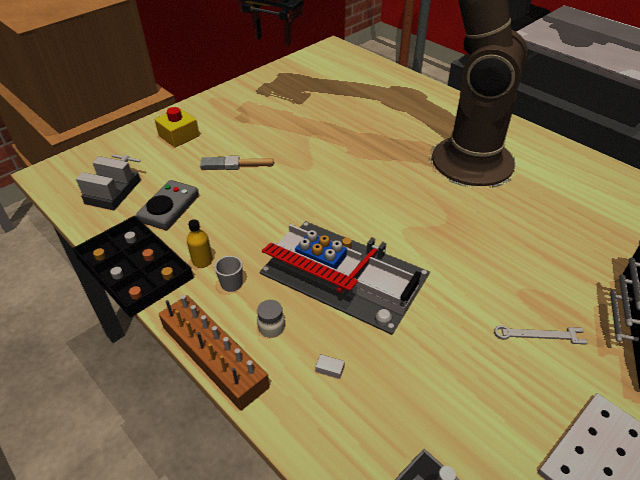

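View pics/side0.png

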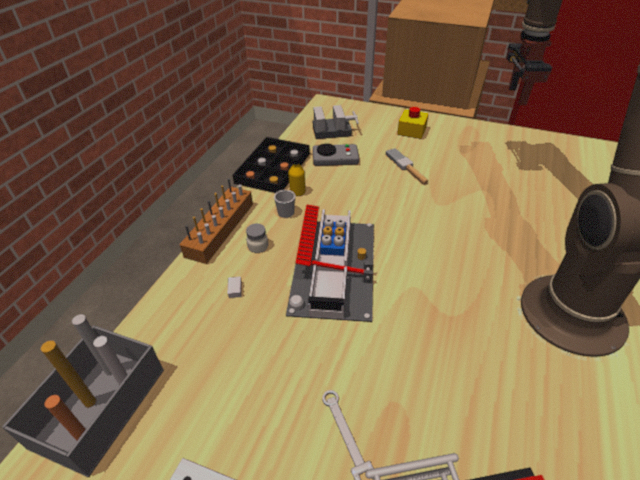

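```bash
cat > h.py <<'E'
import numpy as np, cv2
def ray(d,px):
    K=d['mtx'];T=d['extrinsics']
    v=np.linalg.inv(K)@[px[0],px[1],1]; v=np.array([v[0],-v[1],-v[2]])
    return T[:3,3],T[:3,:3]@v
def bp(d,px,z):
    o,v=ray(d,px); return o+v*(z-o[2])/v[2]
def proj(d,P):
    T=d['extrinsics'];p=(np.atleast_2d(P)-T[:3,3])@T[:3,:3]; p=p*[1,-1,-1]
    q=p@d['mtx'].T; return q[:,:2]/q[:,2:]
E
python3 - <<'E'
from bench import env
from h import *
S={c:env.get_image(c) for c in ['scene','side']}
import pickle; pickle.dump(S,open('S.pkl','wb'))
for c,pts in {'scene':[((404,292),.03),((309,266),.066),((323,256),.03)],'side':[((326,304),.03),((309,230),.066),((332,241),.03),((366,273),.027)]}.items():
    for p,z in pts: print(c,p,bp(S[c],p,z).round(4))
E
```

```text
scene (404, 292) [0.5267 0.1887 0.03  ]
scene (309, 266) [0.6413 0.0193 0.066 ]
scene (323, 256) [ 0.5758 -0.0058  0.03  ]
side (326, 304) [0.5274 0.1874 0.03  ]
side (309, 230) [0.6395 0.0063 0.066 ]
side (332, 241) [ 0.5839 -0.0112  0.03  ]
side (366, 273) [0.4704 0.0637 0.027 ]
```

```bash
python3 - <<'E'
import cv2
a=cv2.imread('pics/scene0.png')[215:335,250:440]; cv2.imwrite('pics/sc_crop.png',cv2.resize(a,None,fx=4,fy=4,interpolation=cv2.INTER_CUBIC))
a=cv2.imread('pics/side0.png')[195:330,275:395]; cv2.imwrite('pics/si_crop.png',cv2.resize(a,None,fx=4.4,fy=4.4,interpolation=cv2.INTER_CUBIC))
E
```

```text
(no output)
```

View pics/sc_crop.png

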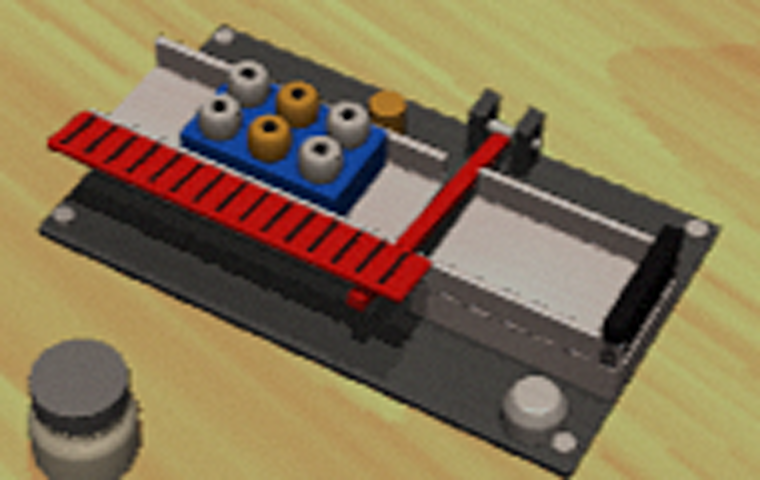

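```bash
python3 - <<'E'
from bench import env
from h import *
import pickle
from scipy.spatial.transform import Rotation as R
S=pickle.load(open('S.pkl','rb'))
for c,px in (('scene',(200,264)),('side',(297,193)),('scene',(229,288)),('side',(286,215))): print(c,bp(S[c],px,0.).round(3))
s=env.read_state(); Rt=R.from_rotvec(s['tcp_rot']).as_matrix(); print(Rt.round(3))
W=env.get_image('wrist')['extrinsics']; print((Rt.T@(W[:3,3]-s['position'])).round(3),(Rt.T@-W[:3,2]).round(3))
th=np.radians(103); u=np.array([np.cos(th),np.sin(th),0]); n=np.array([-u[1],u[0],0]);O=np.array([.555,.074,0])
for sg in (1,-1):
    M=np.c_[sg*n,np.cross([0,0,-1],sg*n),[0,0,-1]]; print(sg,M[:,1])
    for x in (-.17,0.01):
      for z in (.036,.25):
        q=env.solve_ik(O+x*u-.034*n+[0,0,z],R.from_matrix(M).as_rotvec()); print(x,z,None if q is None else np.round(q,2))
E
```

```text
scene [ 0.776 -0.205  0.   ]
side [ 0.765 -0.204 -0.   ]
scene [ 0.772 -0.101  0.   ]
side [ 0.754 -0.099  0.   ]
[[ 0.341 -0.94   0.   ]
 [-0.94  -0.341 -0.   ]
 [ 0.     0.    -1.   ]]
[-0.    -0.083 -0.161] [-0.001  0.302  0.953]
1 [-0.22495105  0.97437006  0.        ]
-0.17 0.036 [-0.    0.63  0.08  1.74 -0.07  0.78 -2.8 ]
-0.17 0.25 [-0.69  0.69  1.26  1.59 -0.67  1.35 -2.27]
0.01 0.036 [-0.91  0.84  1.03  1.88 -0.89  0.97 -2.38]
0.01 0.25 [-1.05  0.61  1.26  1.69 -0.6   1.29 -2.58]
-1 [ 0.22495105 -0.97437006  0.        ]
-0.17 0.036 [ 0.5   0.72 -0.65  1.7   0.54  0.9  -0.15]
-0.17 0.25 [ 0.53  0.49 -0.68  1.51  0.32  1.26  0.03]
0.01 0.036 [ 0.23  0.67 -0.65  1.81  0.52  0.84 -0.45]
0.01 0.25 [ 0.34  0.45 -0.79  1.6   0.33  1.23 -0.29]
```

```bash
cat >> h.py <<'E'
from scipy.spatial.transform import Rotation as R
def frame(th):
    u=np.array([np.cos(th),np.sin(th),0]); n=np.array([-u[1],u[0],0])
    M=np.c_[-n,np.cross([0,0,-1],-n),[0,0,-1]]
    return u,n,R.from_matrix(M).as_rotvec()
E
python3 - <<'E'
from bench import env
from h import *
import pickle
u,n,rv=frame(np.radians(103)); O=np.array([.555,.074,0])
env.move_to(O-.02*u-.03*n+[0,0,.22],rv)
W=env.get_image('wrist'); pickle.dump(W,open('W.pkl','wb'))
cv2.imwrite('pics/wrist1.png',W['image'][:,:,::-1])
for t,z in [('stop_face',.03),('gate_tread',.066),('gate_hinge',.027),('rack',.03),('chute',0),('spare_nut',.006),('brass_slug',.006)]:
    for x in env.place_of(t,'wrist')[:2]: print(t,np.round(x['position']),round(x['p'],2),bp(W,x['position'],z).round(4))
print(env.read_state()['time'],env.read_state()['position'])
E
```

```text
stop_face [278.  61.] 0.89 [0.5251 0.1926 0.03  ]
gate_tread [353. 272.] 0.92 [0.6387 0.0176 0.066 ]
gate_hinge [203. 188.] 0.95 [0.4716 0.0599 0.027 ]
rack [294. 267.] 0.87 [ 0.5811 -0.0049  0.03  ]
chute [288. 185.] 0.71 [0.5553 0.0777 0.    ]
spare_nut [352.  81.] 0.95 [0.5981 0.1952 0.006 ]
brass_slug [229. 240.] 0.95 [0.5024 0.0015 0.006 ]
brass_slug [350. 273.] 0.41 [ 0.6495 -0.0078  0.006 ]
4.4 [0.58875545 0.06115377 0.22000931]
```

View pics/wrist1.png

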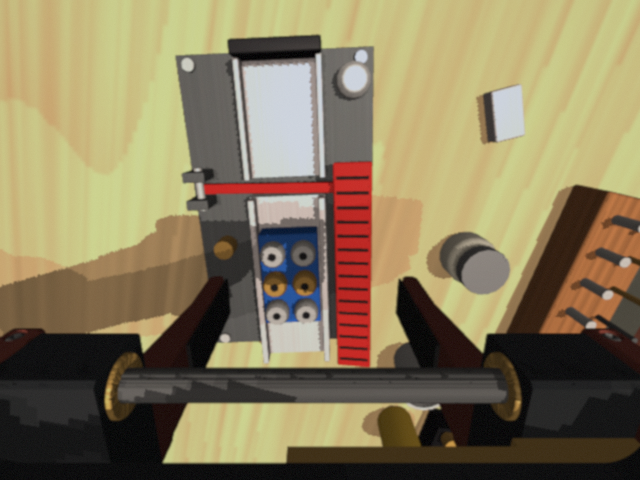

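```bash
cat >> h.py <<'E'
def w(P,p):
    P=np.atleast_2d(np.array(P,float))/1000; u,n,_=frame(p[2])
    return np.array([p[0],p[1],0])+P[:,:1]*u+P[:,1:2]*n+P[:,2:]*[0,0,1]
E
python3 - <<'E'
from h import *
import pickle
from scipy.optimize import least_squares
W=pickle.load(open('W.pkl','rb'));S=pickle.load(open('S.pkl','rb'))
obs=[(W,(278,61),(117,0,30)),(W,(353,272),(-85,-63.5,66.5)),(W,(203,188),(0,90,27)),(W,(288,185),(0,0,0)),
(W,(334,163),(25,-45.8,63.5)),(W,(372,163),(25,-81.3,69.6)),(W,(338,363),(-195,-45.8,63.5)),(W,(370,366),(-195,-81.3,69.6)),
(S['scene'],(404,292),(117,0,30)),(S['side'],(326,304),(117,0,30)),(S['side'],(366,273),(0,90,27)),(S['side'],(309,230),(-85,-63.5,66.5))]
f=lambda p:np.concatenate([proj(d,w(P,p))[0]-px for d,px,P in obs])
r=least_squares(f,[.555,.074,1.8],loss='soft_l1',x_scale=[.01,.01,.01]); p=r.x
print(p,np.degrees(p[2])); print(f(p).reshape(-1,2).round(1).tolist())
rk=bp(W,(294,267),.03); u,n,_=frame(p[2]); d=rk-[p[0],p[1],0]; print('rack',d@u*1000,d@n*1000)
pickle.dump(p,open('p.pkl','wb'))
I=W['image'][:,:,::-1].copy(); c=d@u*1000
def poly(I,D,P,col):
    q=proj(D,w(P,p)).round().astype(int); cv2.polylines(I,[q],True,col,1)
for y in (-38,-32,32,38): poly(I,W,[(-200,y,50),(117,y,50)],(0,255,0))
poly(I,W,[(25,-45.8,63.5),(25,-81.3,69.6),(-195,-81.3,69.6),(-195,-45.8,63.5)],(255,255,0))
poly(I,W,[(117,39,64),(117,-39,64),(117,-39,30),(117,39,30)],(0,255,255))
poly(I,W,[(c+50,30,58),(c+50,-30,58),(c-50,-30,58),(c-50,30,58)],(255,0,255))
cv2.imwrite('pics/ov1.png',cv2.resize(I[20:390,160:420],None,fx=1.6*1.0,fy=1.6))
E
```

```text
[0.55607539 0.08056381 1.83611641] 105.20172083040346
[[0.4, -0.7], [0.2, 3.0], [-2.7, 1.9], [0.7, -2.6], [-1.5, 0.1], [0.7, -1.0], [-0.5, 3.3], [0.6, 2.9], [2.1, 0.9], [-0.1, 2.3], [1.3, -1.8], [-1.4, 2.1]]
rack -88.92697607832199 -2.287737967228707
```

View pics/ov1.png

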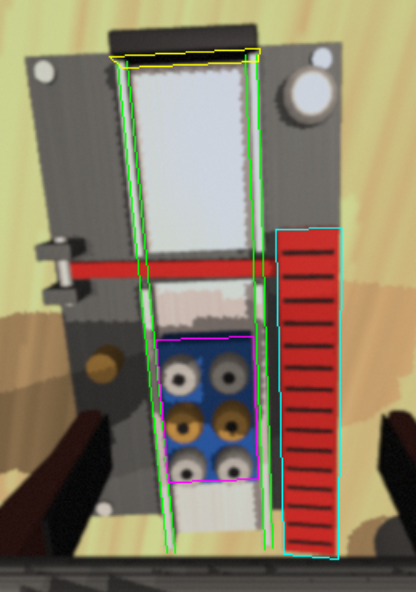

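```bash
python3 - <<'E'
from bench import env
from h import *
import pickle
p=pickle.load(open('p.pkl','rb')); u,n,rv=frame(p[2])
env.grip(.055)
env.move_to(w((-170,-34,130),p)[0],rv)
env.move_l(w((-170,-34,90),p)[0],velocity=.1)
W=env.get_image('wrist'); cv2.imwrite('pics/w2.png',W['image'][:,:,::-1])
d=env.get_image('side'); cv2.imwrite('pics/s2.png',cv2.resize(d['image'][150:330,220:420,::-1],None,fx=3,fy=3))
d=env.get_image('scene'); cv2.imwrite('pics/c2.png',cv2.resize(d['image'][190:340,220:440,::-1],None,fx=3,fy=3))
s=env.read_state(); print(s['time'],s['opening'],s['position']-w((-170,-34,90),p)[0],s['contact_force'])
E
```

```text
6.5083 0.05513126976389959 [0.00052799 0.00018303 0.00076853] [-0.57456135  0.04691722 -0.35192194]
```

View pics/s2.png

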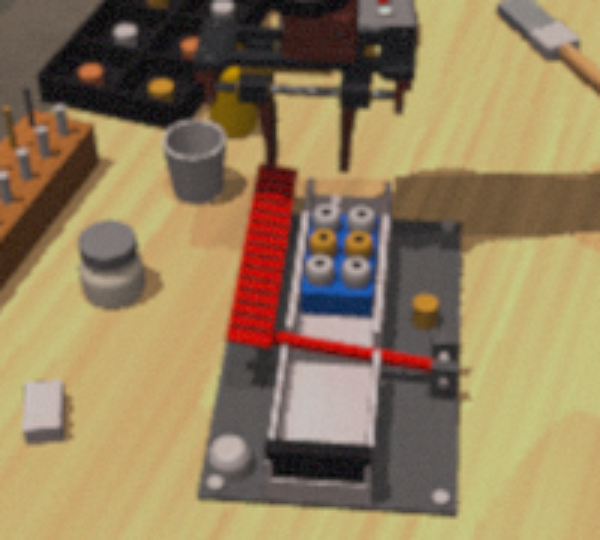

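View pics/w2.png

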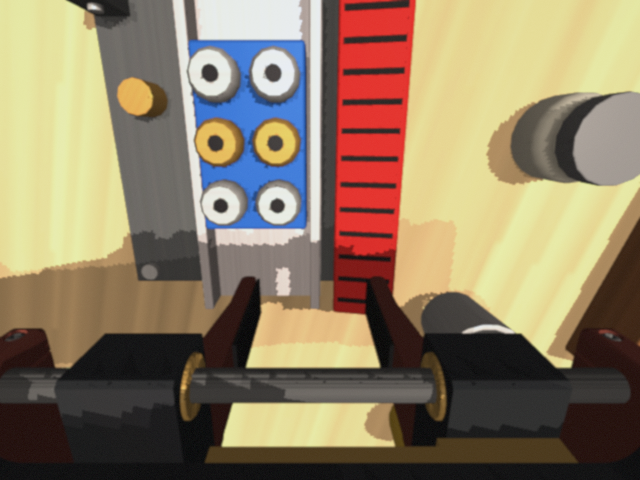

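View pics/c2.png

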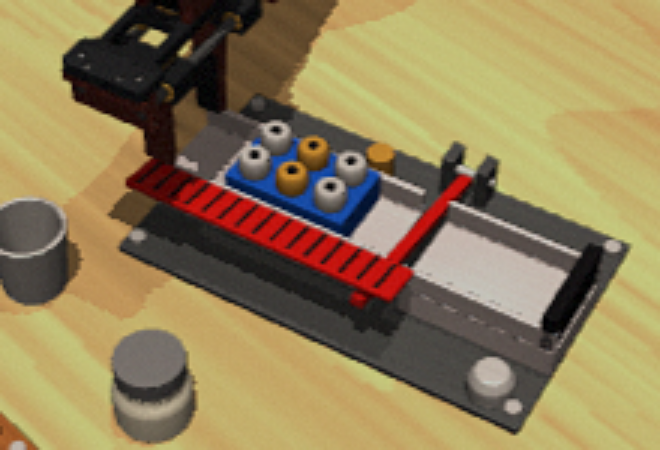

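```bash
python3 - <<'E'
from bench import env
from h import *
import pickle
p=pickle.load(open('p.pkl','rb')); u,n,rv=frame(p[2])
W=env.get_image('wrist'); pickle.dump(W,open('W2.pkl','wb'))
for nm,px,z in [('rackRL',(205,229),.058),('rackRR',(306,229),.058),('rackFL',(189,41),.058),('rackFR',(304,41),.058),('treadRL',(334,311),.0635),('treadRR',(392,313),.0696),('treadF-R edge',(412,5),.0696),('treadF L',(341,5),.0635),('wallL out rear',(205,309),.05),('wallR in rear',(311,309),.05),('wallRout',(323,20),.05),('wallRin',(311,20),.05),('wallL top',(174,20),.05),('wallLin',(186,20),.05)]:
    d=bp(W,px,z)-[p[0],p[1],0]; print(nm,(d@u*1000).round(1),(d@n*1000).round(1))
E
```

```text
rackRL -142.1 29.3
rackRR -142.2 -30.0
rackFL -44.0 27.9
rackFR -44.1 -29.8
treadRL -193.4 -47.0
treadRR -191.3 -81.4
treadF-R edge -32.0 -79.7
treadF L -30.2 -47.6
wallL out rear -199.4 37.3
wallR in rear -199.5 -32.8
wallRout -32.8 -39.4
wallRin -32.8 -33.3
wallL top -32.7 37.1
wallLin -32.7 31.0
```

```bash
python3 - <<'E'
from bench import env
from h import *
import pickle
p=pickle.load(open('p.pkl','rb')); u,n,rv=frame(p[2])
def st():
    s=env.read_state(); d=s['position']-[p[0],p[1],0]; f=s['contact_force']
    print(round(s['time'],2),'pos',(np.array([d@u,d@n,d[2]])*1000).round(1),'F',np.round([f@u,f@n,f[2]],1))
for z in (60,45,36):
    env.move_l(w((-170,-34,z),p)[0],velocity=.05); st()
W=env.get_image('wrist'); cv2.imwrite('pics/w3.png',W['image'][:,:,::-1])
d=env.get_image('side'); cv2.imwrite('pics/s3.png',cv2.resize(d['image'][150:330,220:420,::-1],None,fx=3,fy=3))
E
```

```text
7.31 pos [-170.1  -35.    60.6] F [-1.6 -2.   6. ]
7.76 pos [-170.   -35.5   45.9] F [-0.9 -2.3  5.8]
8.09 pos [-170.   -36.    37.2] F [-0.5 -2.6  7.7]
```

View pics/w3.png

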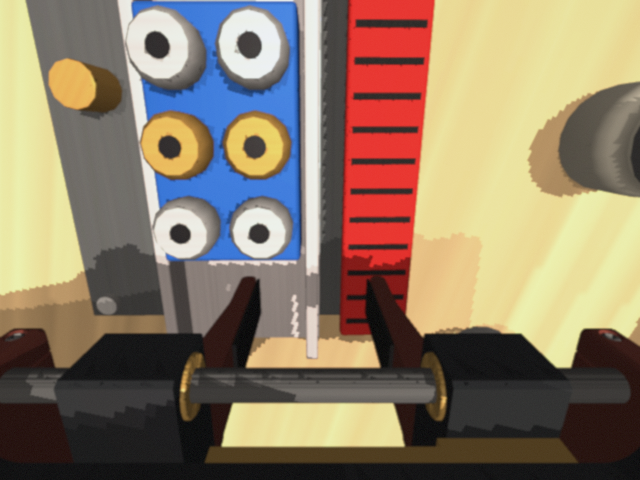

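View pics/s3.png

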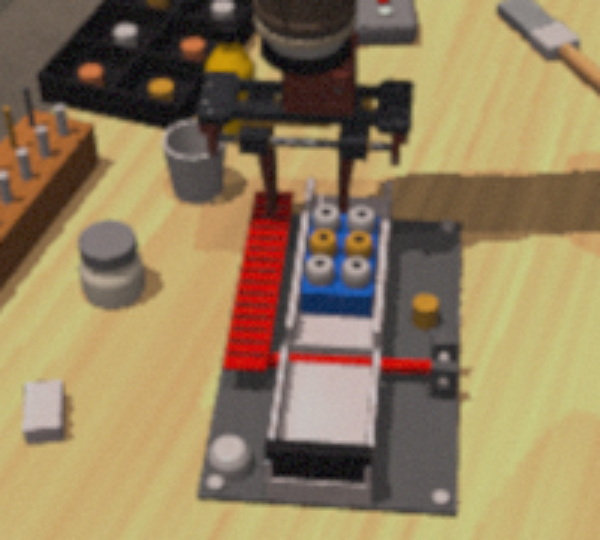

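```bash
cat > st.py <<'E'
from bench import env
from h import *
import pickle
p=pickle.load(open('p.pkl','rb')); u,n,rv=frame(p[2])
def st(*a):
    s=env.read_state(); d=s['position']-[p[0],p[1],0]; f=s['contact_force']
    print(*a,round(s['time'],2),'pos',(np.array([d@u,d@n,d[2]])*1000).round(1),'F',np.round([f@u,f@n,f[2]],1))
def go(x,z=35,v=.05,c=None,y=-33): 
    r=env.move_l(w((x,y,z),p)[0],velocity=v,contact_N=c); st(r); return r
def pics(k):
    W=env.get_image('wrist'); cv2.imwrite(f'pics/w{k}.png',W['image'][:,:,::-1])
    d=env.get_image('side'); cv2.imwrite(f'pics/s{k}.png',cv2.resize(d['image'][150:330,220:420,::-1],None,fx=3,fy=3))
E
python3 - <<'E'
from st import *
for x in (-150,-125,-95,-70):
    if go(x,c=20): break
pics(4)
E
```

```text
False 8.74 pos [-151.8  -33.8   36.1] F [-3.3 -1.1  7. ]
False 9.39 pos [-127.4  -33.6   36.1] F [-4.8 -0.7  8. ]
False 10.14 pos [-97.7 -33.7  36.1] F [-6.4  0.   7.8]
False 10.79 pos [-72.5 -33.7  36. ] F [-4.8 -1.3  8.1]
```

View pics/w4.png

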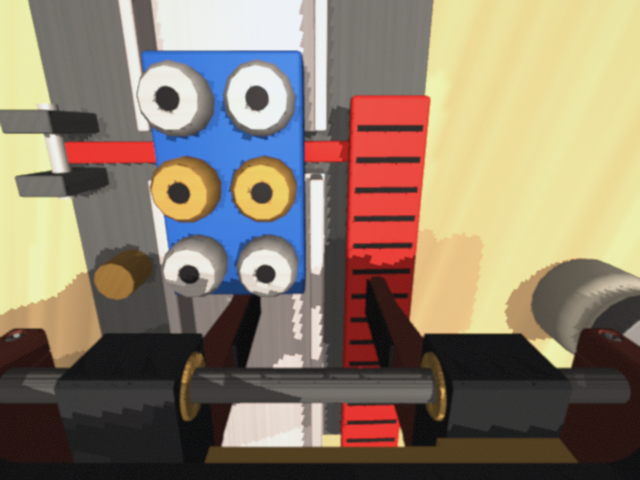

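View pics/s4.png

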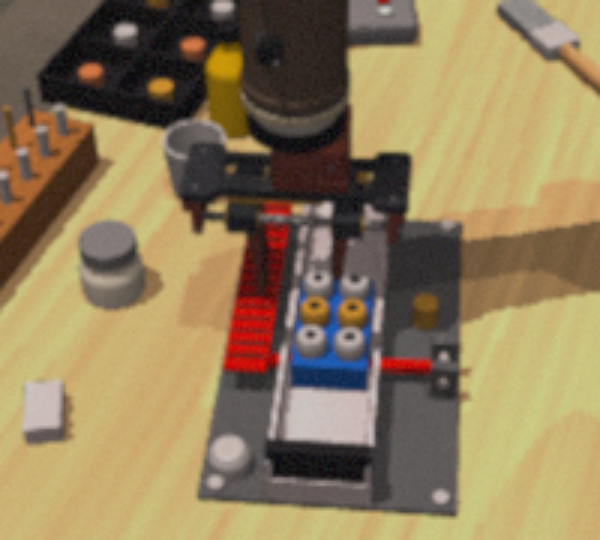

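The rack is crossing the gate bar squarely (bar at row 150 in the wrist view) with the tread held. Continuing to the stop.

```bash
python3 - <<'E'
from st import *
ok=True
for x in (-40,-10):
    if go(x,c=20): ok=False;break
if ok:
    for x in (0,8,14,20):
        if go(x,v=.02,c=12): break
pics(5)
E
```

```text
False 11.64 pos [-42.8 -33.7  36. ] F [-5.3  0.1  8.2]
False 12.39 pos [-12.9 -33.7  36. ] F [-6.3 -0.6  9.4]
False 13.04 pos [ -3.8 -33.8  36. ] F [-9.  -1.1  9.8]
False 13.59 pos [  4.2 -33.7  36. ] F [-8.3 -0.5  8.8]
True 13.9 pos [  5.6 -33.8  36.1] F [-0.2  1.4  4.6]
```

View pics/w5.png

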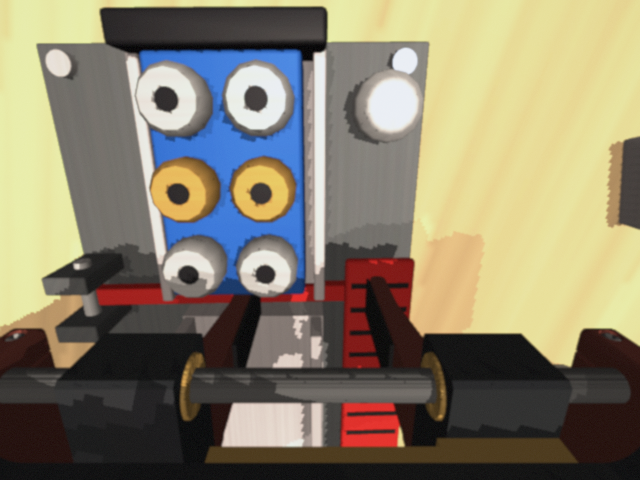

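View pics/s5.png

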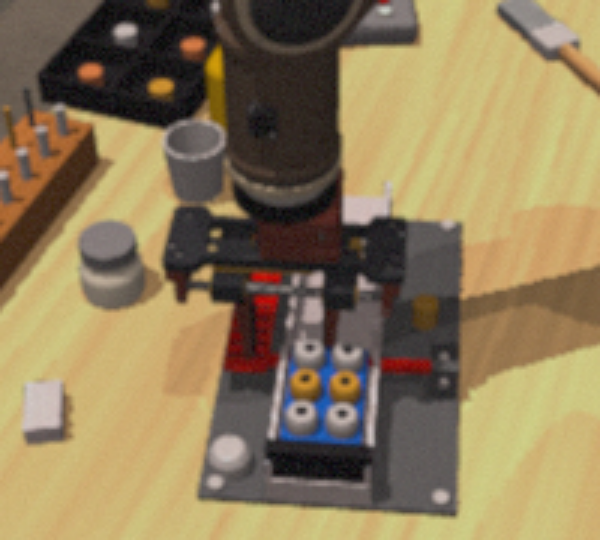

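```bash
python3 - <<'E'
from st import *
env.pause(.2); st('rest')
go(22,v=.02,c=25); env.pause(.2); st('after')
W=env.get_image('wrist'); cv2.imwrite('pics/w6.png',cv2.resize(W['image'][0:320,80:440,::-1],None,fx=1.8,fy=1.8))
E
```

```text
rest 14.2 pos [  5.6 -33.7  36.1] F [-1.1  0.7  5.2]
True 14.72 pos [  5.4 -33.7  36.3] F [-0.9  0.6  4.7]
after 14.92 pos [  5.3 -33.7  36.3] F [-1.3  1.3  5.4]
```

View pics/w6.png

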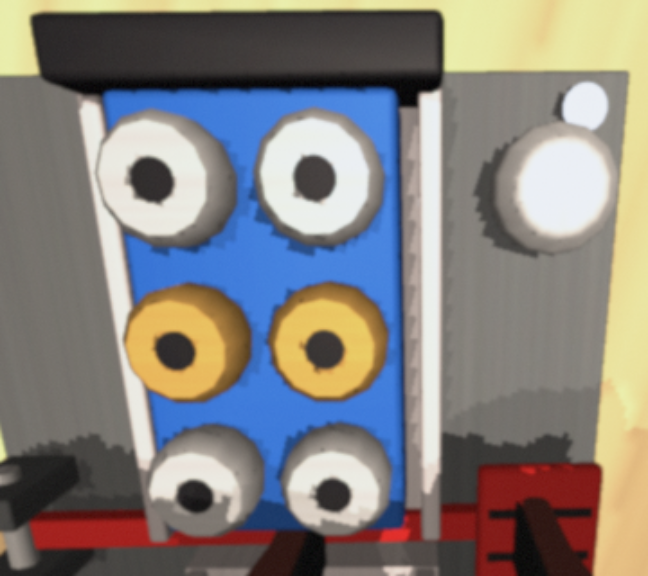

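```bash
python3 - <<'E'
from st import *
go(-1,v=.03); go(-1,z=80,v=.06); go(-1,z=150,v=.12)
env.move_to(w((-60,-34,260),p)[0],rv)
W=env.get_image('wrist'); cv2.imwrite('pics/w7.png',W['image'][:,:,::-1])
for z,px in ((.058,None),):
    for t in ('rack','stop_face','gate_tread'):
        for x in env.place_of(t,'wrist')[:1]:
            d=bp(W,x['position'],{'rack':.03,'stop_face':.03,'gate_tread':.066}[t])-[p[0],p[1],0]; print(t,x['p'],np.round(x['position']),(d@u*1000).round(1),(d@n*1000).round(1))
d=env.get_image('side'); cv2.imwrite('pics/s7.png',cv2.resize(d['image'][150:330,220:420,::-1],None,fx=3,fy=3))
st()
E
```

```text
False 15.35 pos [  0.5 -33.5  35.7] F [3.6 0.4 6.6]
False 16.25 pos [ -1.3 -32.8  79.6] F [ 0.  -0.2 -0.6]
False 16.98 pos [ -1.2 -32.6 149.5] F [ 0.4 -0.5 -0.5]
rack 0.76 [281.  84.] 68.6 0.2
stop_face 0.88 [279.  30.] 118.6 1.0
gate_tread 0.9 [338. 235.] -85.2 -60.6
17.8 pos [-59.1 -33.5 258.7] F [-0.6 -0.6 -0.5]
```

View pics/w7.png

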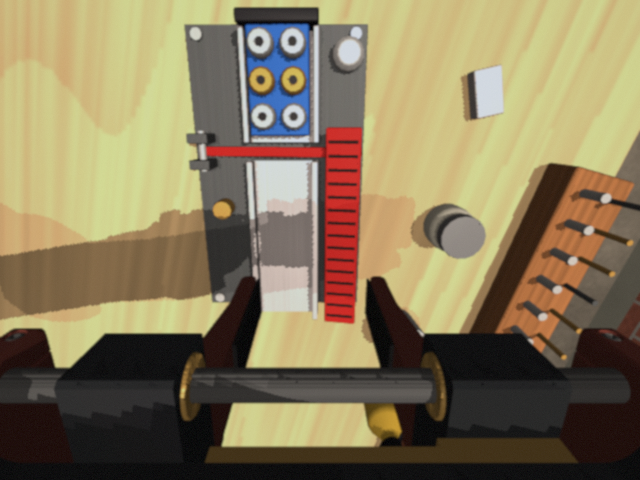

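View pics/s7.png

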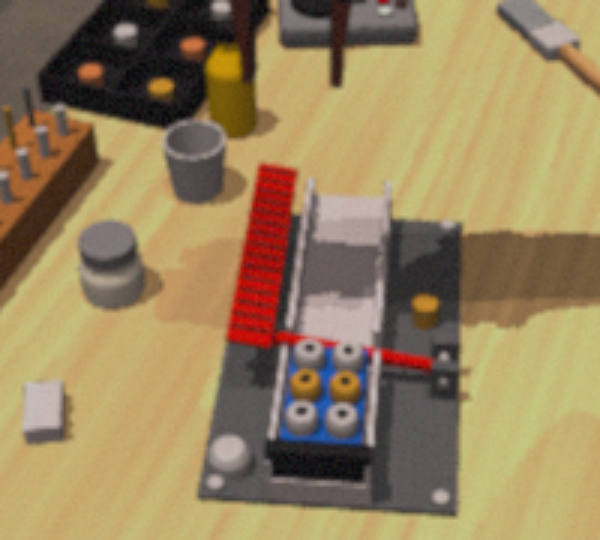

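The rack is home: its centre measures 50 mm from the stop face. The gate is sprung up behind it at the same side-view pose as at the start, and the loose items haven't moved.

```bash
python3 -c "
from bench import env
env.hand_in()"
```

```text
the job is handed in; nothing more can be done
```

The rack is fully home against the black end stop and the gate has sprung up shut behind it. I handed the job in at about 18 s of the 51 s allowed; no verdict was reported.

- **Pressing and pushing:** I lowered the hand with one fingertip on the red tread, about 8 N, before the rack moved. The gate stayed down while the other finger pushed the rack past it. Push forces stayed under about 10 N until the rack met the stop.
- **Checking it was home:** Pushing again with a 25 N limit gave no further travel. I then backed off a few millimetres and lifted the hand straight up.
- **Last pictures:** The rack centre measured 50 mm from the stop face, as it should when home. The tread was back at its starting height, and the slug, nut, jar, cup, offcut and bottle had not moved. I did not check the spanner and brush again, but the hand never went near them.
- **Disagreements:** In the first pictures the networks misplaced the hinge (scene camera) and the stop face (side camera's top hit). I left out the scene hinge, used the side camera's second stop hit, and confirmed the chute position from the wrist view. The stop was met about 1.5 mm short of my estimate, which is within calibration error.

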